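Put the belt selector to run and pull the start knob

TASK

Get the stopped belt ready and start it: lift the selector lever out of its notch, carry it across to the notch at the other end of the gate and let it drop fully home there. Then pull the start knob straight out of its sloped panel as far as it comes, hold it out for about a second, and let go so that it rests fully home again. Never pull the knob before the lever sits in its new notch, and leave the hand stamp, the label roll and the brush where they are.

Things in the scene. Friction and masses are not known exactly. Their poses are not given: they have to be found in the camera images.
- selector: Gate selector: fixed grey box 90 (x) by 150 (y) by 45 mm high on a foot plate 110 x 180 x 6 mm. On top two steel ribs along y, 38 mm apart, with a notch near each end, at y = -30 and +30 mm; a lever stands between them, its cross pin starting in the notch at y = -30 mm. Origin: centre of the underside on the work surface, z up; position and yaw vary.
- new_notch (a point): Floor of the notch the lever must go to, midway between the ribs, 53 mm above the work surface; axes as selector. Both notches are 13 mm wide (y) and 14 mm deep for an 8 mm pin. Rib tops: 67 mm high between the notches, 79 mm beyond them.
- lever_grip (a point): Centre of the black block on top of the selector lever: 36 mm in x, 26 mm in y, 42 mm high, axes as selector; 133 mm above the work surface when the lever is seated. The block's underside is 112 mm above the work surface then. It is free on all sides and above.
- selector_carriage (a joint): Travel of the lever along the gate (m), positive to +y of selector: 0 in the starting notch, 0.060 in the new notch, stops at -0.002 and 0.062. Slides lightly (about 1 N).
- selector_lever (a joint): Lift of the lever (m), straight up: 0 seated in a notch, stop at 0.026. A spring and its weight press it down with 4 N seated and 8 N at the top. Between the notches it rests on the ribs at 0.014, so it must be lifted by more than that to leave or enter a notch. It does not turn.
- start_station: Start station: fixed grey wedge-shaped housing 120 (x) by 96 (y) by 98 mm high on a foot plate 142 x 116 x 6 mm. Its panel slopes: the outward normal leans 28 degrees from vertical towards -x of this frame. The knob is at the panel's centre (x = -5, z = 69 mm). Origin: centre of the underside on the work surface, z up; position and yaw vary.
- hood_edge (a point): Middle of the free edge of the aluminium splash hood, a plate 88 mm wide and 3 mm thick that stands 125 mm out from the panel's upper edge, parallel to the knob's axis and 62 mm from it (on the +x side). It overhangs the knob, so the tool has to come tilted, along the knob's axis.
- knob_grip (a point): Middle of the black round start knob's head, on its axis; moves with it. z points outward along the axis, the way it is pulled (28 degrees from vertical); y is the station's y, level. Head 42 mm in diameter, 35 mm long (19 mm below this point to 16 mm above), its underside 28 mm off the panel, on an 18 mm stem. Free room on both sides in y.
- start_knob (a joint): How far the knob is pulled out (m): 0 home, 0.018 at its stop. Spring return: 3.5 N at home rising to about 10 N at the stop.
- label_roll: White label roll 68 mm in diameter, 40 mm high, standing behind the two control boxes. Bystander.
- brush: Blue brush 212 mm long, lying behind. Bystander.
- date_stamp: Hand stamp standing upright behind the boxes, grey block foot with a black turned handle, 36 x 40 x 80 mm high. Bystander.

How it is judged:
By the outcome, as a careful person would: the job done as asked, in the order asked, and still so for the second after the job is handed in, with the robot touching nothing.
It also fails if it takes over 53 s, if anything falls off the work surface, if the arm or the gripper's body presses on something with over 40 N, if the wrist force passes 120 N, or if a joint passes its speed limit or range.

ROBOT

A 6-joint arm with a two-finger parallel gripper is mounted at the origin on a cart in front of the work surface, level with it; the furniture and walls round the work are solid. World frame = base frame: x ahead of the robot, y to its left, z up, the work surface at z = 0. Lengths are in mm, angles in degrees, forces in N, time in s.
With the tool pointing down it reaches from about 300 to 850 mm from the base axis. Payload 4.2 kg.
Tool frame: the origin (TCP) lies midway between the tips of the shut fingers; the grasp point (between the pads) lies 19 mm behind it (env.grasp_offset is the distance from the TCP to the grasp point, in mm); z points along the fingers, y is the line along which they close (so a half turn about z gives the same grasp; the last joint's range is limited). The gripper opens to 91 mm and grips with 3 to 60 N. Pads are 32 mm wide; open, the fingers measure 118 mm over their backs; the gripper's body (76 mm by 178 mm) begins 60 mm behind the grasp point.
Start: joints at [-64.4, 18.312, 89.639, -0, 72.044, -1.146], TCP at [258.773, -513.497, 213.976] pointing down, gripper open.
Joint ranges: [-177.97, 177.97], [-48.28, 115.42], [12.27, 149.76], [-77.06, 257.06], [2.81, 150.46], [-146.56, 146.56]. Speed limits (degrees/s): [147.25, 147.25, 180, 180, 180, 180].

INTERFACE

Orientations are given as [roll, pitch, yaw] about the fixed x, y, z axes, in that order (R = Rz(yaw) Ry(pitch) Rx(roll)).
In Python, from workcell import env, optics gives the robot as it stands. The module is installed in compiled form; this text tells all that it offers.
- The arm moves only by the tool send_rows, never from a script. Its argument "targets" is a list that holds one entry, the list of rows, each a list of 7 numbers: the turn, a rotation vector about the world's x, y, z scaled (see below), then the shift along the world's x, y, z scaled (see below), then the closure, from -1 (fully open) to 1 (shut). In form: [[[rx, ry, rz, x, y, z, gripper], ...]]. A call has 1 to 12 rows; each row shifts and turns the commanded pose from where the row before left it; what a row does not reach is not made up. The controller multiplies each number of a shift by 0.2 m and each number of a turn by pi/2 rad. A row lasts 1/10 s, in which the tool goes at most 50 mm and 8.59 degrees, less where a joint would pass 70% of its speed; a pose out of reach is approached as far as the arm can. A call with a number of a shift or a turn outside -1 to 1 is refused whole. A call with a gripper value outside its range is refused whole. The fingers move at their own pace and stop on an object; "grip_force" is the grip in N (left out, the last holds). Time passes only in rows, so rows that do not move let the fingers close. It gives the time, the measured TCP pose, the force, the opening and the grip force at its end, in the units of the state.
- env.state(): the state, without advancing time (a new reading comes with each control period).
- optics.grab_frame(name): name is "scene" or "top" or "wrist"; returns (picture, depth): 480x640x3 uint8, red, green, blue; 480x640 float32, mm along the optical axis (not along the pixel's ray), 0 where there is no reading.
- optics.camera_info(name): a dict with "camera_matrix" (3x3 intrinsics, pixels), "k1" (the pictures are not rectified: a ray, as slopes to the right and down, at radius r is drawn at 1 + k1 r^2 times it, then the intrinsics apply), "R" (3x3) and "t" (3): a world point X has camera coordinates R X + t; the wrist camera has in their place "mount" (4x4, takes a point from camera to tool coordinates, whose origin is the TCP and whose axes are the flange's). Camera axes: x right, y down, z forward; pixel columns grow to the right and rows downward; lengths in mm; the calibration is good to about 2 mm. A picture is of the moment at which its call begins: read the wrist's pose just before it. camera_info takes no time and is no camera call.
- env.job_done(): hands the job in; it is judged then, once.
Trained networks look in the newest picture that a camera, given by its name, has taken for a name from the list of things; names that differ only in an ending like _2 or _b are one class to them, and where a whole thing is asked for, a point or a joint stands for the part that bears it (a point fixed in the world has none). Each returns a list of dicts, best first, with "conf" (0 to 1); they miss things now and then, are a little off and sometimes report something else, mostly with a low value. They report only what shows in the picture. A call takes as long as a camera call.
- optics.silhouettes(camera, name): "mask" (480x640 bool, what is visible of it) and "at" ([column, row] in pixels, amid what is visible of it).
- optics.place_of(camera, name): "at" ([column, row] in pixels: a listed point, or the origin of a listed thing).
The state is a dict: "time_s": time; "qpos": joint angles; "qvel": joint speeds; "effort": joint torques, N m; "ee_pos": TCP position; "ee_rot": TCP orientation; "force": force on the tool from outside, world axes, zero at the start; "torque": the same for the moment, N m; "gripper_width": finger opening in mm; "gripper_force": force on a finger pad.
Only numpy, scipy, OpenCV 4.12 (cv2) and the standard library are available. Lean on these libraries where they do the work, as an engineer would, in place of code of your own. Each camera call takes 0.05 s, during which the arm holds its last target. There are 200 camera calls.

## Working session

There is one attempt and no reset: what is moved stays moved. The work goes in short steps, Python scripts to look and compute and a tool call to move; the robot and the scene stay as the last step left them, time stands still between calls to the robot, and variables do not carry over. Pictures are saved under pics/ and viewed, at most 10 in all, crops included, and the job is handed in when it is done.

Besides the shell and the picture viewer there is one more tool, called after "Emit:" in YAML: its name, and indented under it one key for each argument. send_rows: Moves the arm, as the interface text tells. Its arguments: {"type":"object","properties":{"targets":{"type":"array"},"grip_force":{"type":"number"}},"required":["targets"]}

```bash
mkdir -p pics; cat > h.py <<'E'
import numpy as np, cv2
from workcell import env, optics
from scipy.spatial.transform import Rotation as Ro
def unproj(cam,uv,depth):
    i=optics.camera_info(cam);K=np.array(i["camera_matrix"],float)
    uv=np.atleast_2d(np.array(uv,float))
    p=cv2.undistortPoints(uv[:,None],K,np.array([i["k1"],0,0,0,0.]))[:,0]
    d=np.atleast_1d(depth)
    c=np.c_[p*d[:,None],d]
    if cam=="wrist":
        s=env.state();M=np.array(i["mount"]);c=c@M[:3,:3].T+M[:3,3]
        return c@Ro.from_euler('xyz',s["ee_rot"],degrees=True).as_matrix().T+s["ee_pos"]
    return (c-np.array(i["t"]))@np.array(i["R"])
def proj(cam,X):
    i=optics.camera_info(cam);K=np.array(i["camera_matrix"],float)
    if cam=="wrist":
        s=env.state();M=np.linalg.inv(np.array(i["mount"]))
        t=(np.atleast_2d(X)-s["ee_pos"])@Ro.from_euler('xyz',s["ee_rot"],degrees=True).as_matrix()
        c=t@M[:3,:3].T+M[:3,3]
    else: c=np.atleast_2d(X)@np.array(i["R"]).T+np.array(i["t"])
    p=c[:,:2]/c[:,2:];r2=(p**2).sum(1,keepdims=True);p=p*(1+i["k1"]*r2)
    return p*[K[0,0],K[1,1]]+[K[0,2],K[1,2]]
def at_z(cam,uv,z):
    a,b=unproj(cam,uv,500.)[0],unproj(cam,uv,1000.)[0]
    return a+(b-a)*(z-a[2])/(b[2]-a[2])
def cloud(cam,mask,depth):
    v,u=np.nonzero(mask&(depth>0));return unproj(cam,np.c_[u,v],depth[v,u])
E
cat > a.py <<'E'
from h import *
np.set_printoptions(precision=1,suppress=True)
print(env.state(), env.grasp_offset)
for cam in("top","scene"):
    im,d=optics.grab_frame(cam);cv2.imwrite(f"pics/{cam}0.png",im[:,:,::-1])
    for n,z in(("selector",0),("new_notch",53),("lever_grip",133),("start_station",0),("hood_edge",None),("knob_grip",None)):
        for r in optics.place_of(cam,n)[:2]:
            u,v=map(float,r["at"]);dd=d[int(v),int(u)]
            print(cam,n,round(r["conf"],2),np.array([u,v]),"surf",unproj(cam,[u,v],dd)[0],"atz",at_z(cam,[u,v],z) if z is not None else "")
    for n in("selector","start_station","lever_grip","knob_grip","label_roll","brush","date_stamp"):
        for r in optics.silhouettes(cam,n)[:1]:
            c=cloud(cam,r["mask"],d)
            if len(c)<20: continue
            print(cam,n,round(r["conf"],2),len(c),"lo",np.percentile(c,2,0),"hi",np.percentile(c,98,0))
            if n in("selector","start_station"):
                # foot plate rectangle
                q=c[(c[:,2]<15)]; 
                print("  foot rect",cv2.minAreaRect(q[:,:2].astype(np.float32)) if len(q)>10 else None, "all",cv2.minAreaRect(c[:,:2].astype(np.float32)))
E
python3 a.py
```

```text
{'time_s': 0.0, 'qpos': array([-64.4,  18.4,  89.7,  -0. ,  72. ,  -1.1]), 'qvel': array([ 0. , -0. , -0.1,  0. ,  0. , -0. ]), 'effort': array([  0. , -41.2, -23.2,   0.1,   0. ,  -0. ]), 'ee_pos': array([ 258.6, -513. ,  213.1]), 'ee_rot': array([-179.9,   -0. ,   26.7]), 'force': array([ 0.6, -0.3,  0.1]), 'torque': array([-0.,  0.,  0.]), 'gripper_force': 0.0, 'gripper_width': 91.45489581468078} 18.8
top selector 0.92 [272.9 280.8] surf [ 513.9 -200.3  154.6] atz [ 522.3 -181.3    0. ]
top new_notch 0.85 [254.3 271.9] surf [ 537.8 -151.5   45.5] atz [ 537.2 -152.7   53. ]
top lever_grip 0.83 [280.4 279.8] surf [ 515.3 -212.9  154. ] atz [ 516.4 -210.7  133. ]
top start_station 0.66 [386.  263.3] surf [ 539.8 -393.8  127.8] atz [ 550.4 -407.7    0. ]
top hood_edge 0.96 [396.1 254.3] surf [ 546.6 -401.4  210. ] atz 
top knob_grip 0.6 [388.9 271.7] surf [ 525. -398.  129.] atz 
top selector 0.84 4898 lo [ 457.8 -267.7    4.5] hi [590.4 -98.8 155. ]
  foot rect ((525.2059326171875, -180.43972778320312), (180.93630981445312, 110.04667663574219), 67.83491516113281) all ((525.2059326171
[... 1619 characters left out ...]
.53119659423828)
scene start_station 0.55 6122 lo [ 488.2 -456.3    3.3] hi [ 614.6 -354.8  192.6]
  foot rect ((562.5065307617188, -380.3067626953125), (161.25108337402344, 156.22019958496094), 5.550485610961914) all ((568.3692626953125, -374.87200927734375), (173.972900390625, 165.90463256835938), 5.550485610961914)
scene lever_grip 0.72 705 lo [ 495.4 -224.8   44.3] hi [ 547.1 -159.9  155.5]
scene knob_grip 0.68 583 lo [ 507.  -423.1  100.1] hi [ 545.5 -386.1  132.4]
scene label_roll 0.91 741 lo [ 627.3 -311.2    5. ] hi [ 690.2 -247.6   42.8]
scene brush 0.59 844 lo [ 728.  -296.7    3.2] hi [749.  -93.4  27.3]
scene date_stamp 0.74 600 lo [ 681.3 -397.1    0.8] hi [ 720.2 -358.8   79.7]
```

```bash
cat > b.py <<'E'
from h import *
np.set_printoptions(precision=1,suppress=True)
print("mount",np.array(optics.camera_info("wrist")["mount"]))
im,d=optics.grab_frame("top")
vv,uu=np.nonzero(d>0); c=unproj("top",np.c_[uu,vv],d[vv,uu])
near=(abs(c[:,0]-555)<110)&(abs(c[:,1]+404)<90)
for lo,hi in((3,10),(195,225),(180,230)):
    q=c[near&(c[:,2]>lo)&(c[:,2]<hi)]
    if len(q)>10:print(lo,len(q),cv2.minAreaRect(q[:,:2].astype(np.float32)),q.mean(0))
s=(abs(c[:,0]-514)<35)&(abs(c[:,1]+208)<35)&(c[:,2]>140)
q=c[s];print("block top",cv2.minAreaRect(q[:,:2].astype(np.float32)),np.median(q,0))
a=cv2.imread("pics/top0.png")[150:390,180:500];b=cv2.imread("pics/scene0.png")[130:370,180:500]
cv2.imwrite("pics/both.png",cv2.resize(np.vstack([a,b]),None,fx=1.25,fy=1.25,interpolation=cv2.INTER_CUBIC))
E
python3 b.py
```

```text
mount [[   0.    -1.    -0.2   69.3]
 [   1.     0.     0.     0.2]
 [  -0.    -0.2    1.  -170.4]
 [   0.     0.     0.     1. ]]
3 1224 ((555.1051025390625, -403.6961669921875), (179.14573669433594, 219.6931610107422), 89.97599792480469) [ 537.2 -385.     5.4]
195 335 ((552.6896362304688, -400.57879638671875), (11.566838264465332, 87.90936279296875), 4.498748302459717) [ 552.2 -400.4  204.7]
180 544 ((556.6941528320312, -400.2385559082031), (19.604446411132812, 87.92436218261719), 4.909128189086914) [ 555.9 -400.2  198. ]
block top ((514.2249145507812, -208.12107849121094), (26.177772521972656, 35.815940856933594), 66.78845977783203) [ 513.6 -208.9  154.1]
```

View pics/both.png

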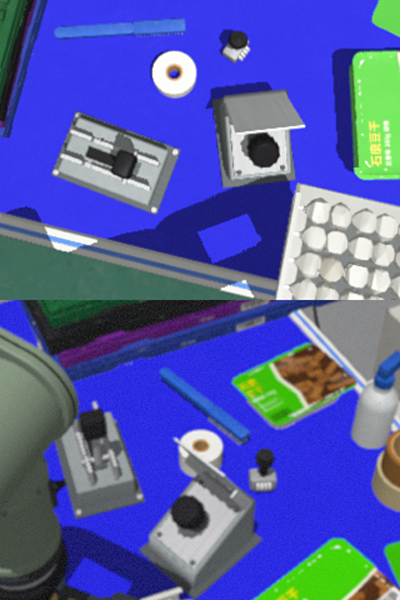

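View pics/scene0.png

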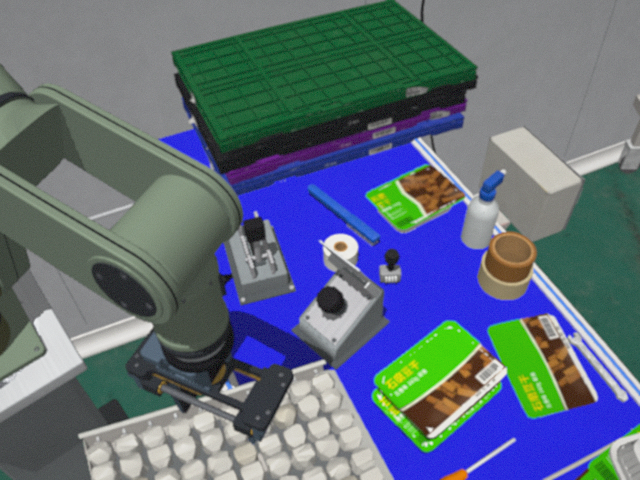

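Emit:
send_rows:
  targets:
    - [[0, 0, 0.0378, 0.1063, 0.1271, 0.0108, -1], [0, 0, 0.0378, 0.1063, 0.1271, 0.0108, -1], [0, 0, 0.0378, 0.1063, 0.1271, 0.0108, -1], [0, 0, 0.0378, 0.1063, 0.1271, 0.0108, -1], [0, 0, 0.0378, 0.1063, 0.1271, 0.0108, -1], [0, 0, 0.0378, 0.1063, 0.1271, 0.0108, -1], [0, 0, 0.0378, 0.1063, 0.1271, 0.0108, -1], [0, 0, 0.0378, 0.1063, 0.1271, 0.0108, -1], [0, 0, 0.0378, 0.1063, 0.1271, 0.0108, -1], [0, 0, 0.0378, 0.1063, 0.1271, 0.0108, -1], [0, 0, 0.0378, 0.1063, 0.1271, 0.0108, -1], [0, 0, 0.0378, 0.1063, 0.1271, 0.0108, -1]]
  grip_force: 30

```text
time_s: 2.65
ee_pos: [514.7, -207.3, 240.1]
ee_rot: [180.0, 0.0, 67.7]
force: [1.2, -0.2, 0.1]
gripper_width: 91.4
gripper_force: 0.0
```

```bash
cat > c.py <<'E'
from h import *
np.set_printoptions(precision=1,suppress=True)
s=env.state();print(s["time_s"],s["ee_pos"],s["ee_rot"],s["force"],s["qpos"],s["gripper_width"])
im,d=optics.grab_frame("wrist");cv2.imwrite("pics/w1.png",im[:,:,::-1])
vv,uu=np.nonzero(d>0); c=unproj("wrist",np.c_[uu,vv],d[vv,uu])
m=(abs(c[:,0]-514)<35)&(abs(c[:,1]+208)<35)&(c[:,2]>148)&(c[:,2]<162)
q=c[m];print(len(q),cv2.minAreaRect(q[:,:2].astype(np.float32)),np.median(q,0))
f=(c[:,2]>62)&(c[:,2]<85)&(abs(c[:,0]-525)<70)&(abs(c[:,1]+180)<90);print("ribs",cv2.minAreaRect(c[f][:,:2].astype(np.float32)))
E
python3 c.py
```

```text
2.65 [ 514.7 -207.3  240.1] [180.    0.   67.7] [ 1.2 -0.2  0.1] [-23.1  15.6  89.7  -0.   74.6  -0.8] 91.39935711484769
1445 ((517.936279296875, -204.8141326904297), (26.488323211669922, 35.92994689941406), 68.61919403076172) [ 518.4 -203.6  153.3]
ribs ((529.5401000976562, -176.51431274414062), (140.18325805664062, 44.496337890625), 68.10010528564453)
```

View pics/w1.png

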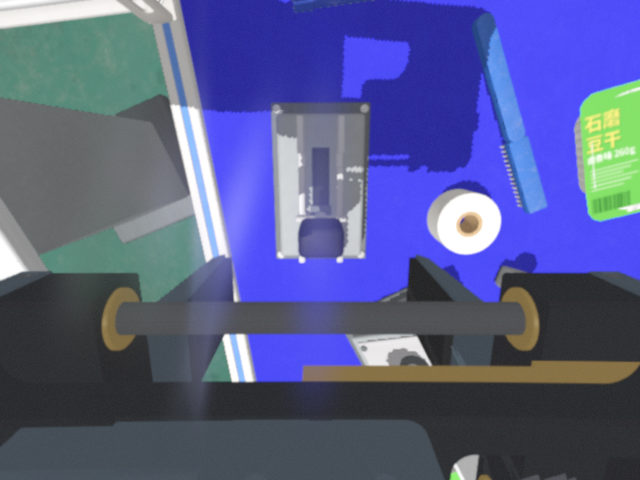

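Emit:
send_rows:
  targets:
    - [[0, 0, 0, 0.008, 0.007, -0.15, -1], [0, 0, 0, 0, 0, -0.15, -1], [0, 0, 0, 0, 0, -0.15, -1], [0, 0, 0, 0, 0, -0.1, -1], [0, 0, 0, 0, 0, -0.08, -1], [0, 0, 0, 0, 0, 0, -0.3], [0, 0, 0, 0, 0, 0, 1], [0, 0, 0, 0, 0, 0, 1], [0, 0, 0, 0, 0, 0, 1], [0, 0, 0, 0, 0, 0, 1], [0, 0, 0, 0, 0, 0, 1]]
  grip_force: 30

```text
time_s: 3.8
ee_pos: [515.7, -207.2, 114.4]
ee_rot: [179.9, 0.0, 67.6]
force: [0.3, -0.2, -0.4]
gripper_width: 46.5
gripper_force: 0.0
```

Emit:
send_rows:
  targets:
    - [[0, 0, 0, 0, 0, 0, 1], [0, 0, 0, 0, 0, 0, 1], [0, 0, 0, 0, 0, 0, 1], [0, 0, 0, 0, 0, 0, 1], [0, 0, 0, 0, 0, 0, 1]]

```text
time_s: 4.3
ee_pos: [515.5, -207.1, 114.1]
ee_rot: [180.0, 0.0, 67.6]
force: [-1.2, 0.3, 1.6]
gripper_width: 35.9
gripper_force: 30.0
```

Emit:
send_rows:
  targets:
    - [[0, 0, 0, 0, 0, 0.03, 1], [0, 0, 0, 0, 0, 0.04, 1], [0, 0, 0, 0, 0, 0.04, 1], [0, 0, 0, 0, 0, 0, 1], [0, 0, 0, 0, 0, 0, 1]]

```text
time_s: 4.8
ee_pos: [515.4, -207.0, 135.8]
ee_rot: [180.0, 0.0, 67.6]
force: [1.9, -0.5, -6.3]
gripper_width: 36.0
gripper_force: 30.0
```

Lifted 22 mm with about 7 N. Now across 60 mm.

Emit:
send_rows:
  targets:
    - [[0, 0, 0, 0.013, 0.028, 0, 1], [0, 0, 0, 0.02, 0.05, 0, 1], [0, 0, 0, 0.02, 0.05, 0, 1], [0, 0, 0, 0.02, 0.05, 0, 1], [0, 0, 0, 0.02, 0.05, 0, 1], [0, 0, 0, 0.02, 0.05, 0, 1], [0, 0, 0, 0, 0, 0, 1], [0, 0, 0, 0, 0, 0, 1]]

```text
time_s: 5.6
ee_pos: [538.4, -150.4, 135.9]
ee_rot: [-180.0, -0.1, 67.6]
force: [1.0, 0.8, -6.9]
gripper_width: 36.0
gripper_force: 30.0
```

Emit:
send_rows:
  targets:
    - [[0, 0, 0, 0, 0, -0.03, 1], [0, 0, 0, 0, 0, -0.04, 1], [0, 0, 0, 0, 0, -0.03, 1], [0, 0, 0, 0, 0, -0.005, 1], [0, 0, 0, 0, 0, 0, 1], [0, 0, 0, 0, 0, 0, 1]]

```text
time_s: 6.2
ee_pos: [538.0, -151.6, 115.0]
ee_rot: [-180.0, 0.0, 67.6]
force: [0.4, 0.7, -4.7]
gripper_width: 35.8
gripper_force: 30.0
```

Emit:
send_rows:
  targets:
    - [[0, 0, 0, 0, 0, 0, -1], [0, 0, 0, 0, 0, 0, -1], [0, 0, 0, 0, 0, 0, -1], [0, 0, 0, 0, 0, 0, -1], [0, 0, 0, 0, 0, 0, -1], [0, 0, 0, 0, 0, 0.1, -1], [0, 0, 0, 0, 0, 0.2, -1], [0, 0, 0, 0, 0, 0.2, -1], [0, 0, 0, 0, 0, 0.1, -1], [0, 0, 0, 0, 0, 0, -1]]

```text
time_s: 7.2
ee_pos: [539.9, -152.0, 238.5]
ee_rot: [179.6, -0.0, 67.6]
force: [-0.2, -0.1, -0.3]
gripper_width: 91.3
gripper_force: 0.0
```

```bash
cat > d.py <<'E'
from h import *
np.set_printoptions(precision=1,suppress=True)
s=env.state();print(s["time_s"],s["ee_pos"],s["ee_rot"],s["force"],s["qpos"])
for cam in("wrist","top"):
    im,d=optics.grab_frame(cam)
    vv,uu=np.nonzero(d>0); c=unproj(cam,np.c_[uu,vv],d[vv,uu])
    m=(abs(c[:,0]-538)<30)&(abs(c[:,1]+150)<30)&(c[:,2]>145)&(c[:,2]<175)
    q=c[m]
    if len(q)>5: print(cam,"lever",len(q),cv2.minAreaRect(q[:,:2].astype(np.float32)),np.median(q,0))
    if cam=="wrist": cv2.imwrite("pics/w2.png",im[:,:,::-1])
    for r in optics.silhouettes(cam,"knob_grip")[:1]:
        k=cloud(cam,r["mask"],d)
        if len(k)>10: print(cam,"knob",r["conf"],r["at"],len(k),np.percentile(k,3,0),np.percentile(k,97,0))
E
python3 d.py
```

```text
7.2 [ 539.9 -152.   238.5] [179.6  -0.   67.6] [-0.2 -0.1 -0.3] [-16.9  16.   89.4  -0.   74.1   5.5]
wrist lever 1467 ((535.266845703125, -152.7960968017578), (26.13926887512207, 36.10429382324219), 66.9697494506836) [ 535.7 -151.6  150.6]
top lever 214 ((534.8046264648438, -157.43548583984375), (16.084617614746094, 36.0901985168457), 68.29737091064453) [ 534.8 -158.2  153.9]
top knob 0.84 [391.0, 270.3] 567 [ 507.8 -421.2  107.1] [ 550.1 -382.1  133. ]
```

```bash
cat > e.py <<'E'
from h import *
np.set_printoptions(precision=4,suppress=True)
s=env.state();Rc=Ro.from_euler('xyz',s["ee_rot"],degrees=True)
Rt=Ro.from_matrix((Ro.from_euler('z',4.8,degrees=True)*Ro.from_euler('y',-28,degrees=True)*Ro.from_euler('x',180,degrees=True)).as_matrix())
v=(Rt*Rc.inv()).as_rotvec();print("turn units",v/(np.pi/2),"per12",v/(np.pi/2)/12,np.degrees(np.linalg.norm(v))/12)
n=-Rt.as_matrix()[:,2];K=np.array([529,-402.8,110.5]);S=K-19*n+130*n
A=np.array([430,-280,255.]);p=np.array(s["ee_pos"])
print(n,S,"rows1-6",(A-p)/200/6,"rows7-12",(S-A)/200/6)
E
python3 e.py
```

```text
turn units [ 0.1914 -0.2654 -0.6834] per12 [ 0.0159 -0.0221 -0.057 ] 5.682827143640252
[-0.4678 -0.0393  0.8829] [ 477.0714 -407.1606  208.5072] rows1-6 [-0.0893 -0.1073  0.0183] rows7-12 [ 0.0392 -0.106  -0.0387]
```

Emit:
send_rows:
  targets:
    - [[0.0159, -0.0221, -0.057, -0.09, -0.107, 0.018, -1], [0.0159, -0.0221, -0.057, -0.09, -0.107, 0.018, -1], [0.0159, -0.0221, -0.057, -0.09, -0.107, 0.018, -1], [0.0159, -0.0221, -0.057, -0.09, -0.107, 0.018, -1], [0.0159, -0.0221, -0.057, -0.09, -0.107, 0.018, -1], [0.0159, -0.0221, -0.057, -0.09, -0.107, 0.018, -1], [0.0159, -0.0221, -0.057, 0.04, -0.106, -0.0387, -1], [0.0159, -0.0221, -0.057, 0.04, -0.106, -0.0387, -1], [0.0159, -0.0221, -0.057, 0.04, -0.106, -0.0387, -1], [0.0159, -0.0221, -0.057, 0.04, -0.106, -0.0387, -1], [0.0159, -0.0221, -0.057, 0.04, -0.106, -0.0387, -1], [0.0159, -0.0221, -0.057, 0.04, -0.106, -0.0387, -1]]

```text
time_s: 8.6
ee_pos: [477.5, -407.5, 207.6]
ee_rot: [-180.0, -27.9, 4.4]
force: [0.4, 0.3, 1.3]
gripper_width: 91.4
gripper_force: 0.0
```

```bash
cat > f.py <<'E'
from h import *
np.set_printoptions(precision=1,suppress=True)
s=env.state();print(s["time_s"],s["ee_pos"],s["ee_rot"],s["force"],s["qpos"])
R=Ro.from_euler('xyz',s["ee_rot"],degrees=True).as_matrix()
im,d=optics.grab_frame("wrist");cv2.imwrite("pics/w3.png",im[:,:,::-1])
B=(Ro.from_euler('z',4.8,degrees=True)*Ro.from_euler('y',-28,degrees=True)).as_matrix() # cols: x',y,n
K=np.array([529,-402.8,110.5])
for r in optics.place_of("wrist","knob_grip")[:2]: print("at",r)
for r in optics.silhouettes("wrist","knob_grip")[:1]:
    c=(cloud("wrist",r["mask"],d)-K)@B
    top=c[(abs(c[:,2]-np.percentile(c[:,2],80))<4)]
    print("knob in axis frame",r["conf"],r["at"],len(c),np.percentile(c,3,0),np.percentile(c,97,0),"top circ",cv2.minEnclosingCircle(top[:,:2].astype(np.float32)),np.median(top[:,2]))
vv,uu=np.nonzero(d>0);c=(unproj("wrist",np.c_[uu,vv],d[vv,uu])-K)@B
q=c[(np.hypot(c[:,0],c[:,1])<50)&(c[:,2]>10)&(c[:,2]<22)];print("disc",len(q),cv2.minEnclosingCircle(q[:,:2].astype(np.float32)) if len(q)>5 else 0)
q=c[(np.hypot(c[:,0],c[:,1])<50)&(c[:,2]<-35)&(c[:,2]>-60)]
if len(q): print("panel z'",np.median(q[:,2]),"fit",np.linalg.lstsq(np.c_[q[:,:2],np.ones(len(q))],q[:,2],rcond=None)[0]*[57.3,57.3,1], "panel",cv2.minAreaRect(q[:,:2].astype(np.float32)))
E
python3 f.py
```

```text
8.6 [ 477.5 -407.5  207.6] [-180.   -27.9    4.4] [0.4 0.3 1.3] [-53.9  16.1  99.8  30.1  52.6  15.6]
at {'at': [317.3, 236.6], 'conf': 0.79}
knob in axis frame 0.83 [315.8, 238.2] 2364 [-18.9 -17.4 -43.3] [19.  20.7 17. ] top circ ((-0.8108878135681152, 1.5984182357788086), 20.2874755859375) 15.720867019894461
disc 1989 ((-1.057557225227356, 1.8628827333450317), 21.77873992919922)
panel z' -44.68403642657811 fit [ -0.2   0.3 -44.9] panel ((-0.22486114501953125, 1.7916984558105469), (95.7599868774414, 99.48509216308594), 89.90397644042969)
```

View pics/w3.png

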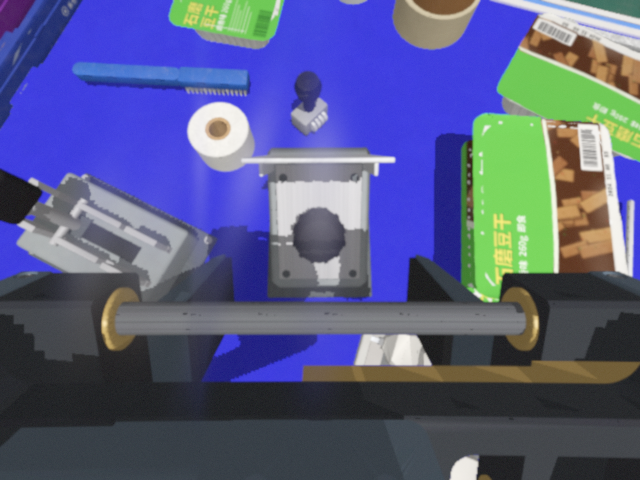

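Emit:
send_rows:
  targets:
    - [[0, 0, 0, 0.0594, 0.0066, -0.113, -1], [0, 0, 0, 0.0594, 0.0066, -0.113, -1], [0, 0, 0, 0.0594, 0.0066, -0.113, -1], [0, 0, 0, 0.0594, 0.0066, -0.113, -1], [0, 0, 0, 0.0594, 0.0066, -0.113, -1], [0, 0, 0, 0, 0, 0, -0.3], [0, 0, 0, 0, 0, 0, -0.1], [0, 0, 0, 0, 0, 0, 1], [0, 0, 0, 0, 0, 0, 1], [0, 0, 0, 0, 0, 0, 1]]
  grip_force: 40

```text
time_s: 9.75
ee_pos: [537.5, -400.9, 98.4]
ee_rot: [179.7, -28.0, 4.8]
force: [0.3, 0.4, 0.4]
gripper_width: 54.1
gripper_force: 0.0
```

Emit:
send_rows:
  targets:
    - [[0, 0, 0, 0, 0, 0, 1], [0, 0, 0, 0, 0, 0, 1], [0, 0, 0, 0, 0, 0, 1], [0, 0, 0, 0, 0, 0, 1], [0, 0, 0, 0, 0, 0, 1]]

```text
time_s: 10.25
ee_pos: [537.5, -401.7, 97.7]
ee_rot: [179.6, -28.0, 4.8]
force: [-3.3, -4.1, 3.1]
gripper_width: 40.7
gripper_force: 40.0
```

Emit:
send_rows:
  targets:
    - [[0, 0, 0, -0.012, -0.001, 0.023, 1], [0, 0, 0, -0.014, -0.001, 0.026, 1], [0, 0, 0, -0.014, -0.001, 0.026, 1], [0, 0, 0, 0, 0, 0, 1]]

```text
time_s: 10.65
ee_pos: [530.1, -402.3, 111.6]
ee_rot: [179.7, -28.0, 4.7]
force: [6.2, -6.2, -8.2]
gripper_width: 41.0
gripper_force: 40.0
```

Emit:
send_rows:
  targets:
    - [[0, 0, 0, -0.007, -0.0005, 0.013, 1], [0, 0, 0, 0, 0, 0, 1], [0, 0, 0, 0, 0, 0, 1]]

```text
time_s: 10.95
ee_pos: [529.1, -402.3, 113.5]
ee_rot: [179.7, -28.0, 4.7]
force: [7.4, -7.7, -8.3]
gripper_width: 41.3
gripper_force: 40.0
```

Emit:
send_rows:
  targets:
    - [[0, 0, 0, -0.005, -0.0004, 0.009, 1], [0, 0, 0, 0, 0, 0, 1], [0, 0, 0, 0, 0, 0, 1]]

```text
time_s: 11.25
ee_pos: [528.9, -402.3, 113.8]
ee_rot: [179.7, -28.0, 4.6]
force: [16.8, -7.6, -17.9]
gripper_width: 40.8
gripper_force: 40.0
```

Emit:
send_rows:
  targets:
    - [[0, 0, 0, 0, 0, 0, 1], [0, 0, 0, 0, 0, 0, 1], [0, 0, 0, 0, 0, 0, 1], [0, 0, 0, 0, 0, 0, 1], [0, 0, 0, 0, 0, 0, 1], [0, 0, 0, 0, 0, 0, 1], [0, 0, 0, 0, 0, 0, 1], [0, 0, 0, 0, 0, 0, 1], [0, 0, 0, 0, 0, 0, 1], [0, 0, 0, 0, 0, 0, 1], [0, 0, 0, 0, 0, 0, 1]]

```text
time_s: 12.35
ee_pos: [528.9, -402.3, 113.8]
ee_rot: [179.7, -28.0, 4.7]
force: [15.1, -8.3, -18.2]
gripper_width: 40.9
gripper_force: 40.0
```

Emit:
send_rows:
  targets:
    - [[0, 0, 0, 0, 0, 0, -1], [0, 0, 0, 0, 0, 0, -1], [0, 0, 0, 0, 0, 0, -1], [0, 0, 0, 0, 0, 0, -1], [0, 0, 0, 0, 0, 0, -1], [0, 0, 0, 0, 0, 0, -1], [0, 0, 0, -0.061, -0.005, 0.115, -1], [0, 0, 0, -0.061, -0.005, 0.115, -1], [0, 0, 0, -0.061, -0.005, 0.115, -1], [0, 0, 0, -0.061, -0.005, 0.115, -1], [0, 0, 0, -0.061, -0.005, 0.115, -1], [0, 0, 0, 0, 0, 0, -1]]

```text
time_s: 13.55
ee_pos: [466.2, -407.9, 235.5]
ee_rot: [179.4, -28.2, 4.9]
force: [0.8, 0.7, 0.7]
gripper_width: 91.2
gripper_force: 0.0
```

```bash
sed -i 's/w3.png/w4.png/' f.py; python3 f.py; cat > g.py <<'E'
from h import *
im,d=optics.grab_frame("scene");cv2.imwrite("pics/s2.png",im[:,:,::-1])
vv,uu=np.nonzero(d>0)
for cam in("scene","top"):
    im,d=optics.grab_frame(cam);vv,uu=np.nonzero(d>0);c=unproj(cam,np.c_[uu,vv],d[vv,uu])
    q=c[(abs(c[:,0]-536)<25)&(abs(c[:,1]+152)<25)&(c[:,2]>140)&(c[:,2]<190)];print(cam,len(q),np.median(q,0) if len(q) else 0, np.percentile(q[:,2],95) if len(q) else 0)
    for n in("label_roll","brush","date_stamp"):
        for r in optics.silhouettes(cam,n)[:1]:
            k=cloud(cam,r["mask"],d);print(n,np.percentile(k,2,0).round(),np.percentile(k,98,0).round())
E
python3 g.py
```

```text
13.55 [ 466.2 -407.9  235.5] [179.4 -28.2   4.9] [0.8 0.7 0.7] [-54.9  14.   98.5  29.2  55.5  16.1]
at {'at': [317.7, 230.3], 'conf': 0.97}
knob in axis frame 0.67 [318.9, 232.1] 1838 [-20.6 -14.6  -9. ] [16.9 21.7 12.9] top circ ((-3.1559338569641113, 3.778701066970825), 20.230276107788086) 11.535323049402916
disc 1276 ((-3.200355291366577, 3.8935649394989014), 19.084754943847656)
panel z' -48.91392947274895 fit [ -0.2   0.8 -49.1] panel ((-0.19054794311523438, 2.938343048095703), (93.673095703125, 99.37358093261719), 89.40809631347656)
scene 42 [ 548.6375121  -155.91239461  152.96698184] 154.7727495956851
brush [ 728. -297.    1.] [751. -99.  28.]
date_stamp [ 682. -397.   -0.] [ 717. -358.   80.]
top 331 [ 536.47404528 -153.89285763  154.16584889] 156.59344452791962
label_roll [ 627. -309.    4.] [ 690. -248.   44.]
brush [ 726. -292.    3.] [750. -96.  29.]
date_stamp [ 681. -394.   14.] [ 712. -358.   81.]
```

View pics/s2.png

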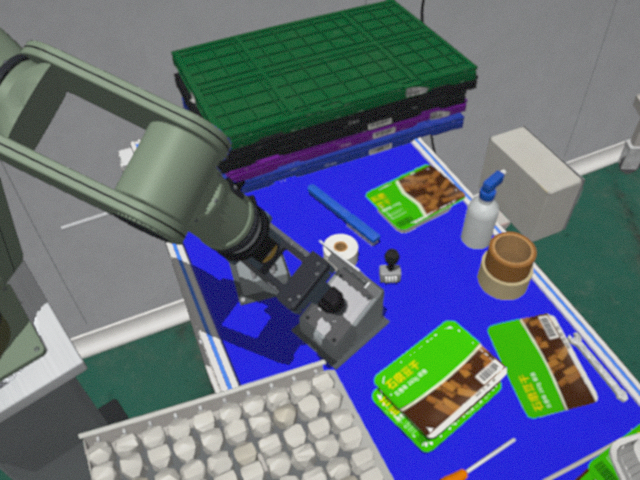

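The picture shows the knob at (331,300) in the scene view, with the arm clear of it. The knob top stands 60.4 mm off the panel, the same as before the pull. The lever block's top is at 154 mm, the same as when it was seated at the start, and the bystanders have not moved.

```bash
python3 -c "
from workcell import env
print(env.job_done())"
```

```text
the job is handed in; nothing more can be done
None
```

The lever is seated in its new notch, and after that the start knob was pulled to its stop, held for over a second and released fully home; the job was handed in at about 14 s with the stamp, roll and brush unmoved.

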